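# Pack up the science kit chest

### The arm

A 6-joint arm with a two-finger parallel gripper is mounted at the origin on the work surface. World frame = base frame: x ahead of the robot, y to its left, z up, the work surface at z = 0. Lengths are in mm, angles in rad, forces in N, time in s.
With the tool pointing down it reaches from about 425 to 950 mm from the base axis. Payload 3.5 kg.
Tool frame: the origin (TCP) lies at the very end of the fingers, on their centre line; the grasp point (between the pads) lies 19 mm behind it; x points along the fingers, z is the direction in which the jaws open and shut, and the axes are right-handed (so a half turn about x gives the same grasp; the last joint's range is limited). The gripper opens to 85 mm and grips with 20 to 120 N. Pads are 22 mm wide; open, the fingers measure 114 mm over their backs; the gripper's body (76 mm by 85 mm) begins 54 mm behind the grasp point. The pads swing forward as they close: fully open they stand 13 mm farther back than shut.
Start: joints at [-1.315, 0.286, 1.577, -0, 1.279, -0.15], TCP at [266.48, -620.157, 231.325] pointing down, gripper open.
Joint ranges: [-2.77, 2.77], [-0.9, 2.22], [0.21, 2.48], [-1.53, 4.67], [0.24, 2.81], [-2.84, 2.84]. Speed limits (rad/s): [2.79, 2.79, 3.14, 3.14, 3.14, 3.14].

### API

Orientations are given as a 3x3 rotation matrix whose columns are the frame's x, y, z axes.
In Python, from plant import manip gives the robot as it stands. Calls block until the motion is done:
- manip.reach(position, orientation): joint-space move of the TCP to a pose.
- manip.move_l(position, rotation=None, v=150): straight line of the TCP; rotation=None keeps the orientation; v is the mean speed in mm/s.
- manip.goto_joints(angles): joint-space move.
- manip.move_gripper(opening, squeeze=None): finger opening in mm; squeeze is the grip in N (None keeps the last); returns when the fingers have stopped.
- manip.dwell(seconds).
- manip.ik(position, orientation): joint angles nearest the present ones, or None.
- manip.read_state(): the state.
- manip.snapshot(name): name is "side" or "top" or "wrist"; returns a dict with "frame" (384x512x3 uint8, blue, green, red), "z_map" (384x512 float32, mm along the optical axis (not along the pixel's ray), 0 where there is no reading), "vfov" (degrees; the focal length in pixels is half the picture's height over the tangent of half this angle, whatever the lens; pixels are square), "cx", "cy" (the principal point, pixels), "T" (4x4, takes a point from camera to world coordinates). Camera axes: x right, y down, z forward; pixel columns grow to the right and rows downward; lengths in mm; the calibration is good to about 2 mm. The wrist camera is an equidistant fisheye: a pixel r from the principal point sees the ray r / f radians off the axis. A picture is of the moment at which its call begins.
A pose or a line that the arm cannot do raises manip.MotionError and nothing moves.
- manip.sign_off(): hands the job in, once; it reports no verdict.
The state is a dict: "time_s": time; "q": joint angles; "joint_velocities": joint speeds; "joint_torque": joint torques, N m; "position": TCP position; "tool_rot": TCP orientation; "contact_force": force on the tool from outside, world axes, zero at the start; "torque": the same for the moment, N m; "gripper_width": finger opening in mm.
Only numpy, scipy, OpenCV 4.12 (cv2) and the standard library are available. Lean on these libraries where they do the work, as an engineer would, in place of code of your own. Each camera call takes 0.05 s, during which the arm holds its last target. There are 200 camera calls.

### The job

End of the lesson: lay the white slide boxes on the bench flat on the floor of the empty bay of the open kit chest, push the sliding till across over them until its ball catch clicks in at the far station, clear of where the stay folds, and lay the bundles of craft sticks flat in the till. Only then break the folding lid stay at its knee and lower the lid gently until it is fully shut; leave the beaker and the tape roll where they are.

Things in the scene. Friction and masses are not known exactly. Their poses are not given: they have to be found in the camera images.
- chest: plywood kit chest, aluminium edges, fixed to the bench: 220 (x) x 480 (y) x 100 mm high without lid; walls and floor 10 mm. Origin: centre of its underside. Own x points to the hinge side (away from the robot, some yaw), y along it to the end with the stay, z up. The bay at +y holds a packed white case (leave it); the bay at -y is empty
- bay_floor (a point): centre of the empty bay, on its floor: 10 mm above the bench, at chest (0, -0.117). Clear floor: chest x -0.10 to 0.10, y -0.23 to -0.003; at y = 0 a divider 20 mm high ends it. The till's rails (10 mm wide, top 57 mm above the bench) run along its front and rear walls. Slide boxes lie side by side on it, to pass under the till
- till (a joint): travel (m) of the till, a grey open tray 190 x 190 mm on rails, along the chest's -y: 0 at the stay end (notch), 0.225 at the far station (notch; hard stop 0.229). Starts at 0 to 0.01. Centre at chest y = 0.11 - travel. Underside 59, inner floor 63 mm above the bench. Slides with 1 N + 6 N s/m; a sprung ball holds it in a notch against 4 N and draws it in over the last 4 mm
- till_lead (a point): middle of the top edge of the till's leading end wall (towards chest -y), 92 mm above the bench. The wall is 6 mm thick, 29 mm high, and can be pushed from inside the tray. Two marker pens lie fixed across the till along its other end wall, up to 32 mm from its edge, tops 76 mm above the bench; the rest of it, 152 mm wide behind the leading wall, is empty. The till cannot be lifted out
- lid (a joint): angle (rad) of the lid: 0 fully shut, 1.55 upright as it starts. Flat panel 220 x 480 x 12 mm, 0.5 kg, hinge axis along chest y. Stiff torque hinges (0.8 N m) hold it at any angle once the stay is broken; the locked stay stops it from closing. Over 1.5 rad/s it counts as slammed
- lid_hinge (a point): middle of the lid's hinge axis, along the rear top edge of the chest: chest (0.11, 0), 100 mm above the bench. The axis runs along the underside of the lid
- lid_edge (a point): middle of the lid's free edge, on its outer face (away from the robot when open, on top when shut), 220 mm from the hinge axis
- stay_knee (a joint): angle (rad) of the knee of the steel folding stay: two 96 mm links in the upright plane of the chest's +y end. 0 at the start: over-centre on its stop, locked; 0.12 dead straight; beyond that broken, up to 3.0 with the lid shut. Push the knee towards chest +x and down (0.8 to 0.6), 5 to 10 N. Broken past 0.4 it stays as left and the lid has come forward a little
- knee_boss (a point): centre of the black round boss on the knee, diameter 18 mm, 30 mm long along chest y, standing inwards from the stay at the chest's +y end; at the start at chest (0.038, 0.210), 151 mm above the bench. The lower link turns on the end wall at chest x = -0.015, 70 mm above the bench, the upper one on the lid 125 mm from its hinge
- slides_a_mid (a point): white microscope-slide box, lying flat: 90 (own x) x 42 (y) x 38 mm high, 0.1 to 0.2 kg, grip it across the 42 mm; point at its very centre, 19 mm above its underside; may be absent
- slides_b_mid (a point): white microscope-slide box, lying flat: 90 (own x) x 42 (y) x 38 mm high, 0.1 to 0.2 kg, grip it across the 42 mm; point at its very centre, 19 mm above its underside; may be absent (same kind as the other)
- sticks_a_mid (a point): bundle of pale wooden craft sticks held by two dark bands, lying flat: 112 (own x) x 36 (y) x 28 mm high, about 0.1 kg, grip it across the 36 mm; point at its very centre, 14 mm above its underside; may be absent
- sticks_b_mid (a point): bundle of pale wooden craft sticks held by two dark bands, lying flat: 112 (own x) x 36 (y) x 28 mm high, about 0.1 kg, grip it across the 36 mm; point at its very centre, 14 mm above its underside; may be absent (same kind as the other)
- beaker: empty glass beaker, diameter 72 mm, 95 mm high, beyond the work; origin at its underside; leave alone
- tape_roll: red roll of tape lying flat, diameter 76 mm, 22 mm high, near the robot; origin at its underside; leave alone

How it is judged (in metres and radians):
On the way, in this order (a step that is already met when the one before it is completed fails the run):
1. every slide box lies on the floor of the empty bay (x of slides_a_mid in the frame of chest between -0.09 and 0.09 m and y of slides_a_mid in the frame of chest between -0.22 and -0.006 m and z of slides_a_mid in the frame of chest between 0.02 and 0.042 m and x of slides_b_mid in the frame of chest between -0.09 and 0.09 m and y of slides_b_mid in the frame of chest between -0.22 and -0.006 m and z of slides_b_mid in the frame of chest between 0.02 and 0.042 m), for 0.4 s.
2. the till rests in the far station's notch over the slide boxes, with every stick bundle lying in it (all of step 1 and value of joint till between 0.2215 and 0.2285 m and x of sticks_a_mid in the frame of chest between -0.085 and 0.085 m and y of sticks_a_mid in the frame of chest between -0.2 and -0.03 m and z of sticks_a_mid in the frame of chest between 0.07 and 0.088 m and x of sticks_b_mid in the frame of chest between -0.085 and 0.085 m and y of sticks_b_mid in the frame of chest between -0.2 and -0.03 m and z of sticks_b_mid in the frame of chest between 0.07 and 0.088 m), for 0.3 s.
3. the stay is broken at its knee (value of joint stay_knee above 0.35 rad), for 0.2 s.
4. the lid is shut (value of joint lid below 0.03 rad), for 0.2 s.
At the end, for the whole second after the job is handed in: Each slide box present lies in the bay at the chest's -y end (centre 20 to 42 mm above the chest's underside), each stick bundle in the till (centre 70 to 88 mm above the underside), the till is within 3.5 mm of its far notch (0.225), and the lid is shut to within 0.03 rad (all of step 2 and value of joint lid below 0.03 rad); the robot touches nothing.
It fails at once if the beaker is disturbed (distance of beaker from where it was at the start of the episode above 0.02 m).
It fails at once if the tape roll is disturbed (distance of tape_roll from where it was at the start of the episode above 0.02 m).
It fails at once if the lid is slammed (velocity of joint lid below -1.5 rad/s).
Of slides_a, sticks_a, slides_b, sticks_b only 3 to 4 are there at a start; the rules pass over those that are not, and their reading is None.
At some moment in a run one of slides_a, slides_b, sticks_a, sticks_b may be knocked a few centimetres aside while the robot is not near it.
Once in a run the grip may slacken for a moment while it holds something.
It also fails if it takes over 210 s, if anything falls off the work surface, if the arm or the gripper's body presses on something with over 40 N, if the wrist force passes 120 N, or if a joint passes its speed limit or range.

## Working session

There is one attempt and no reset: what is moved stays moved. The work goes in short steps, each a Python script; the robot and the scene stay as the last script left them, time stands still between calls to the robot, and variables do not carry over. Pictures are saved under pics/ and viewed, about 12 in all and at most 16, crops included, and the job is handed in when it is done.

```bash
mkdir -p pics; ls; python3 - <<'E'
from plant import manip
import cv2
for n in("top","side"):
    s=manip.snapshot(n); cv2.imwrite(f"pics/{n}0.png",s["frame"]); print(n,s["vfov"],s["cx"],s["cy"],s["T"].round(3).tolist() if hasattr(s["T"],'round') else s["T"], (s["z_map"]>0).mean())
print(manip.read_state())
E
```

```text
pics
top 49.91842467660163 258.5752913890457 196.24815796179846 [[-0.026, -0.989, 0.145, 387.103], [-0.999, 0.028, 0.014, 49.256], [-0.018, -0.145, -0.989, 1398.939], [0.0, 0.0, 0.0, 1.0]] 0.99603271484375
side 54.97423910254071 252.09832990716896 191.03723199895214 [[-0.876, -0.349, 0.332, 275.786], [-0.482, 0.657, -0.58, 539.395], [-0.016, -0.668, -0.744, 861.73], [0.0, 0.0, 0.0, 1.0]] 0.995941162109375
{'time_s': 0.1, 'q': array([-1.31498306e+00,  2.87122164e-01,  1.57805199e+00,  1.15201133e-05,
        1.27859792e+00, -1.50013398e-01]), 'joint_velocities': array([-0.00135885, -0.00190649, -0.00343469,  0.0002266 , -0.000194  ,
        0.00106421]), 'joint_torque': array([ 1.05094234e-03, -4.07292473e+01, -2.93698204e+01, -1.61212361e-04,
        3.39420978e-03,  8.44096888e-06]), 'position': array([ 266.34287185, -619.57604205,  230.04385629]), 'tool_rot': array([[-5.40788500e-04,  9.18777767e-01,  3.94774774e-01],
       [ 2.11127943e-03,  3.94775001e-01, -9.18775403e-01],
       [-9.99997625e-01,  3.36616690e-04, -2.15328639e-03]]), 'contact_force': array([0.67215724, 0.4555973 , 0.94756851]), 'torque': array([-0.03915861,  0.01916486,  0.02029237]), 'gripper_width': 85.43214080525256}
```

View pics/top0.png

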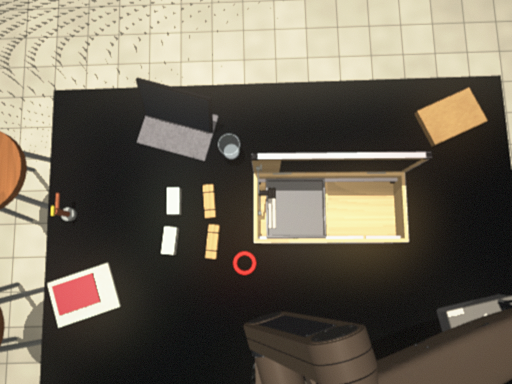

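View pics/side0.png

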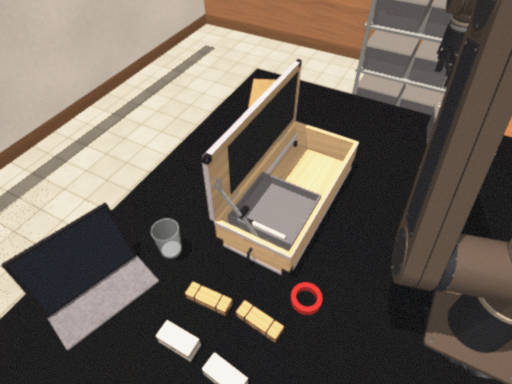

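The top view shows both slide boxes (173,200), (169,240), both stick bundles (208,201), (212,241), the tape at (244,263) and the beaker at (229,146). The chest spans columns 254–408 and the till is at the left (+y). The side view agrees.

```bash
cat > h.py <<'E'
import numpy as np, cv2
from plant import manip
def cloud(s):
    "world xyz (mm) per pixel, 384x512x3"
    f=192/np.tan(np.radians(s["vfov"]/2)); z=s["z_map"].astype(float)
    v,u=np.mgrid[:384,:512]
    c=np.stack([(u-s["cx"])/f*z,(v-s["cy"])/f*z,z],-1)
    T=np.array(s["T"]); return c@T[:3,:3].T+T[:3,3]
def onplane(s,uv,h):
    "undistorted pixels -> world points at height h"
    f=192/np.tan(np.radians(s["vfov"]/2)); T=np.array(s["T"]); uv=np.atleast_2d(uv).astype(float)
    d=np.c_[(uv-[s["cx"],s["cy"]])/f,np.ones(len(uv))]@T[:3,:3].T
    return T[:3,3]+d*((h-T[2,3])/d[:,2])[:,None]
def rect(xy):
    "centre, long, short, yaw of the long axis"
    c,(w,h),a=cv2.minAreaRect(xy.astype(np.float32)); a=np.radians(a)
    if w<h: w,h,a=h,w,a+np.pi/2
    return np.array(c),w,h,(a+np.pi/2)%np.pi-np.pi/2
def objs(s,lo=20,hi=60):
    "boxes and bundles on the bench: outline of the top face, cast on its height"
    P=cloud(s); b=s["frame"].astype(int); out=[]
    hsv=cv2.cvtColor(s["frame"],cv2.COLOR_BGR2HSV)
    for n,m,h in(("box",(hsv[...,1]<60)&(hsv[...,2]>150),38),("stick",(hsv[...,1]>60)&(hsv[...,2]>120)&(hsv[...,0]>8)&(hsv[...,0]<35),28)):
        m=m&(P[...,2]>h*.6)&(P[...,2]<h+12)
        m=cv2.morphologyEx(m.astype(np.uint8),cv2.MORPH_CLOSE,np.ones((5,5)))
        cs,_=cv2.findContours(m,cv2.RETR_EXTERNAL,cv2.CHAIN_APPROX_NONE)
        for c in cs:
            if cv2.contourArea(c)<150: continue
            q=onplane(s,c[:,0],h)
            r=rect(q[:,:2])
            if 60<r[1]<140 and 22<r[2]<60: out.append((n,)+r)
    return out
def show(l):
    for o in l: print(o[0],o[1].round(1),*np.round(o[2:],3))
E
python3 - <<'E'
from h import *
for n in("top","side"):
    s=manip.snapshot(n);print(n);show(objs(s))
    P=cloud(s); z=P[...,2]
    # chest rim
    m=(z>93)&(z<107)&(P[...,0]>350)&(P[...,0]<800)&(P[...,1]>-330)&(P[...,1]<250)
    if n=="top":
        m[:,:240]=0
    m=cv2.morphologyEx(m.astype(np.uint8),cv2.MORPH_CLOSE,np.ones((3,3)))
    k,lab,st,ce=cv2.connectedComponentsWithStats(m)
    for i in range(1,k):
        if st[i][4]>40:
            q=P[lab==i][:,:2]; r=rect(q); print("rim",st[i],r[0].round(1),np.round(r[1:],3),"z",np.median(z[lab==i]).round(1))
    b=s["frame"].astype(int); m=(b[...,2]>150)&(b[...,1]<70)&(b[...,0]<70)&(z<40)&(P[...,0]>300)
    for c in cv2.findContours(m.astype(np.uint8),0,1)[0]:
        if cv2.contourArea(c)>80:
            q=onplane(s,c[:,0],22); print("red",q.mean(0).round(1),rect(q[:,:2])[:3])
E
```

```text
top
box [448.9 368.9] 89.136 43.759 -0.118
box [579.5 355.4] 88.547 40.434 0.002
stick [442.  227.3] 112.372 37.522 -0.114
stick [577.4 236.7] 111.431 37.441 0.055
rim [ 254  172  134   71 1418] [ 517.2 -122.6] [414.413 266.689   1.552] z 98.9
side
box [448.6 374.1] 90.065 46.332 -0.12
box [579.9 359.8] 89.551 44.035 -0.004
stick [441.6 231.9] 111.531 39.251 -0.114
stick [576.  241.7] 112.626 38.896 0.065
rim [231 132  58  72 458] [521.  131.3] [941.685 141.142  -1.179] z 98.5
rim [ 210  153  142  106 1118] [501.3 130.2] [882.333 307.841  -1.403] z 98.2
red [369.2 126.9  22. ] (array([369.60968018, 126.55195618]), 79.84591674804688, 74.73711395263672)
```

```bash
python3 - <<'E'
from h import *
s=manip.snapshot("top"); P=cloud(s); z=P[...,2]
m=(z>85)&(z<110)
F=[(u,np.where(m[225:255,u])[0].max()+225+.5) for u in range(260,404) if m[225:255,u].any()]
L=[(np.where(m[v,245:270])[0].min()+245-.5,v) for v in range(185,236) if m[v,245:270].any()]
R=[(np.where(m[v,395:420])[0].max()+395+.5,v) for v in range(185,236) if m[v,395:420].any()]
def line(p):
    q=onplane(s,p,100)[:,:2]
    vx,vy,x,y=cv2.fitLine(q.astype(np.float32),cv2.DIST_HUBER,0,.01,.01).ravel(); d=np.array([vx,vy]); 
    r=(q-[x,y])@[-vy,vx]; print(len(q),"dir",np.degrees(np.arctan2(vy,vx)),"pt",x,y,"rms",r.std()); return np.array([x,y]),d
f,l,r=line(F),line(L),line(R)
def X(a,b):
    t=np.linalg.solve(np.c_[a[1],-b[1]],b[0]-a[0]); return a[0]+t[0]*a[1]
A,B=X(f,l),X(f,r); print("corner +y",A,"corner -y",B,"len",np.linalg.norm(A-B))
ey=(A-B)/np.linalg.norm(A-B); ex=np.array([ey[1],-ey[0]]); C=(A+B)/2+110*ex
print("C",C,"yaw",np.degrees(np.arctan2(ex[1],ex[0])))
# consistency: heights, till, boss, lid in chest frame
R2=np.c_[ex,ey]; Q=(P[...,:2]-C)@R2
def med(x0,x1,y0,y1):
    k=(Q[...,0]>x0)&(Q[...,0]<x1)&(Q[...,1]>y0)&(Q[...,1]<y1);return np.round(np.percentile(z[k],[5,50,95]),1)
print("bay floor z",med(-60,60,-200,-30),"till floor",med(-60,60,40,150))
for y in(-200,-150,-100,-50): # leading
    pass
row=[(round(float(np.median(z[(abs(Q[...,0])<60)&(abs(Q[...,1]-y)<2)])),0)) for y in range(0,30,3)]; print("till lead profile y0..27",row)
S=manip.snapshot("side");P=cloud(S);Q=(P[...,:2]-C)@R2;z=P[...,2]
F=[(Q[...,1]>180)&(Q[...,1]<230)&(abs(Q[...,0]-38)<14)&(z>138)&(z<165)][0]
v,u=np.where(F);print("boss cand px",len(u),u.mean() if len(u) else 0,v.mean() if len(u) else 0, Q[F].mean(0), z[F].max() if len(u) else 0)
k=(z>200)&(Q[...,0]>60)&(Q[...,0]<160)&(abs(Q[...,1])<245); print("lid: x",np.percentile(Q[k][:,0],[2,50,98]),"y",np.percentile(Q[k][:,1],[1,99]),"zmax",np.percentile(z[k],99))
np.savez("chest.npz",C=C,R=R2)
up=cv2.resize(S["frame"][130:290,180:360],None,fx=4,fy=3.7); cv2.imwrite("pics/side_crop.png",up)
E
```

```text
144 dir 88.469826 pt 425.85748 -137.18944 rms 1.0708663741551807
51 dir -1.3927914 pt 530.98834 85.35007 rms 1.7250955238314435e-06
51 dir -1.6108013 pt 527.28784 -396.36276 rms 0.8421259137954997
corner +y [431.86655  87.76007] corner -y [ 419.01556 -393.31805] len 481.24973
C [ 535.4018  -155.71635] yaw -1.5301714
bay floor z [ 4.7  9.4 14.2] till floor [57.8 62.5 66.7]
till lead profile y0..27 [28.0, 30.0, 30.0, nan, 90.0, 91.0, 84.0, 63.0, 62.0, 62.0]
boss cand px 108 242.9814814814815 212.03703703703704 [ 37.08112513 216.22519736] 164.12089790476512
lid: x [101.51004457 107.79108515 119.34024477] y [-232.59034608  242.88816657] zmax 321.00108252028883
  return _methods._mean(a, axis=axis, dtype=dtype,
  ret = ret.dtype.type(ret / rcount)
```

View pics/side_crop.png

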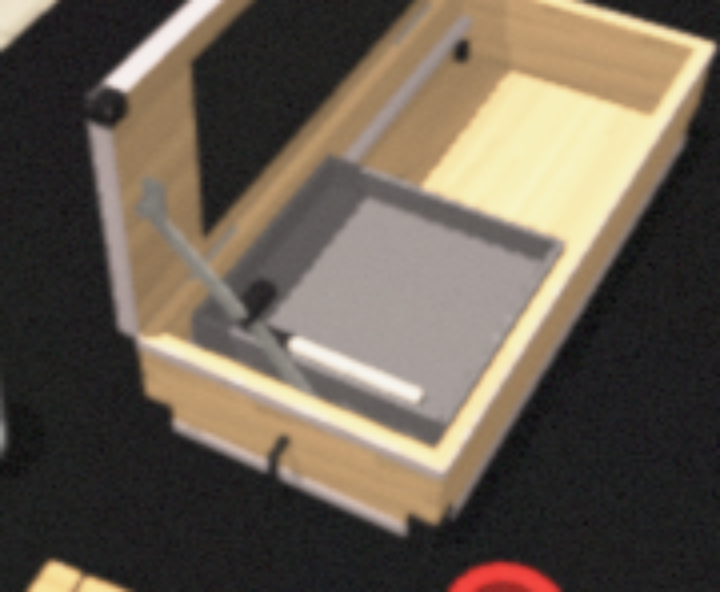

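Chest: measured length is 481 mm against 480 nominal. The bay floor, till, boss and lid heights all fit, and all four objects are present with the right sizes. Next I'll pick the slide boxes, re-imaging before each pick.

```bash
cat >> h.py <<'E'
_c=np.load("chest.npz"); C,RC=_c["C"],_c["R"]; YAW=float(np.arctan2(RC[1,0],RC[0,0]))
def W(x,y,z): return np.r_[C+RC@[x,y],z]          # chest mm -> world
def Cf(p): return (np.asarray(p)[:2]-C)@RC
def rot(a):
    "tool down, jaws across a long axis of yaw a"
    x=np.array([0,0,-1.]); z=np.array([np.sin(a),-np.cos(a),0]); return np.c_[x,np.cross(z,x),z]
def st(): 
    s=manip.read_state(); return f"t={s['time_s']:.1f} w={s['gripper_width']:.1f} pos={s['position'].round(1)} F={s['contact_force'].round(1)}"
def pick(o,zg,wide=70):
    p=o[1]; R=rot(o[4]); manip.move_gripper(wide)
    manip.reach(np.r_[p,230],R); manip.move_l(np.r_[p,90],v=250); manip.move_l(np.r_[p,zg],v=90)
    manip.move_gripper(15,60); print("gripped",st()); manip.move_l(np.r_[p,230],v=150); print("lifted",st())
def place(x,y,z,op):
    "carry past the stay on the near side, set down at chest x,y"
    R=rot(YAW); q=manip.read_state()["position"]
    manip.move_l([470,60,230],R,v=280); manip.move_l(W(x,y,230),R,v=280); print("over",st())
    w0=manip.read_state()["gripper_width"]
    manip.move_l(W(x,y,z+25),v=150); manip.move_l(W(x,y,z),v=40); print("down",st())
    manip.move_gripper(op); manip.move_l(W(x,y,z+80),v=100); manip.move_l(W(x,y,230),v=200); print("clear",st())
E
python3 - <<'E'
from h import *
b=[o for o in objs(manip.snapshot("top")) if o[0]=="box"]; show(b)
b.sort(key=lambda o:o[1][0])
pick(b[0],7); place(0,-170,18,56)
o=objs(manip.snapshot("top")); show(o)
cv2.imwrite("pics/p1.png",manip.snapshot("top")["frame"][100:320,130:440])
E
```

```text
box [448.9 368.9] 89.136 43.759 -0.118
box [579.4 355.4] 88.747 40.434 0.002
gripped t=6.3 w=41.2 pos=[449.7 369.3   8. ] F=[0.3 0.9 3.9]
lifted t=7.9 w=40.9 pos=[448.4 368.5 228.6] F=[-0.  -0.6 -0.6]
over t=10.7 w=41.2 pos=[ 530.9 -324.4  230. ] F=[ 0.7  0.  -1.8]
down t=12.9 w=41.2 pos=[ 530.9 -323.6   18.2] F=[-2.3  8.   7. ]
clear t=15.0 w=56.2 pos=[ 530.2 -325.1  228.1] F=[-1.1 -0.5  0.1]
box [ 531.8 -323.8] 90.285 42.799 0.005
box [579.5 355.4] 88.447 40.434 0.002
stick [442.  227.5] 112.372 37.142 -0.114
stick [577.4 236.8] 111.431 37.218 0.055
```

View pics/p1.png

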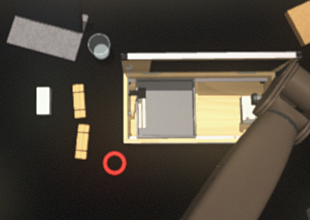

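The first box lies in the bay at about (250,108) in this crop, and its measured centre matches the target to 1 mm. The other objects haven't moved. Second box next.

```bash
python3 - <<'E'
from h import *
manip.reach(W(-40,-60,260),rot(YAW))
b=[o for o in objs(manip.snapshot("top")) if o[0]=="box" and o[1][1]>100]; show(b)
pick(b[0],7); place(0,-85,18,56)
manip.reach([470,60,330],rot(YAW))
s=manip.snapshot("top"); show(objs(s)); cv2.imwrite("pics/p2.png",s["frame"][100:320,130:440])
P=cloud(s);Q=(P[...,:2]-C)@RC
hs=cv2.cvtColor(s["frame"],cv2.COLOR_BGR2HSV)
m=(hs[...,1]<70)&(hs[...,2]>140)&(abs(Q[...,0])<95)&(Q[...,1]<0)&(Q[...,1]>-228)
m=m&(P[...,2]>35)&(P[...,2]<60)
for c in cv2.findContours(m.astype(np.uint8),0,1)[0]:
    if cv2.contourArea(c)>100: q=onplane(s,c[:,0],48); r=rect(q[:,:2]); print("bay box chest",Cf(r[0]).round(1),np.round(r[1:],2))
E
```

```text
box [579.5 355.4] 88.547 40.434 0.002
gripped t=20.2 w=41.2 pos=[580.3 355.7   8.2] F=[ 0.2 -0.1  2.8]
lifted t=21.8 w=41.0 pos=[578.9 355.1 228.4] F=[ 0.3 -0.3 -0.3]
over t=24.3 w=40.9 pos=[ 533.1 -239.3  229.8] F=[ 0.1 -0.2 -1.5]
down t=26.5 w=41.1 pos=[ 533.1 -240.7   18.2] F=[-3.   0.   4.1]
clear t=28.6 w=56.1 pos=[ 532.3 -240.2  228.2] F=[ 0.1  0.  -0.8]
box [ 531.6 -323.9] 89.919 43.935 -0.021
box [ 533.9 -240.4] 90.754 42.954 -0.057
stick [442.  227.4] 112.372 37.188 -0.114
stick [577.4 237. ] 111.313 36.997 0.051
bay box chest [  -0.5 -165.4] [ 8.930e+01  4.376e+01 -2.000e-02]
bay box chest [ -0.3 -82.6] [ 9.009e+01  4.264e+01 -6.000e-02]
```

View pics/p2.png

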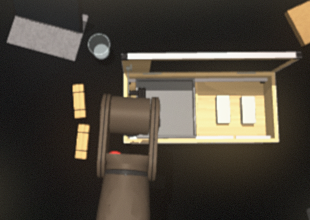

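Both boxes are in the bay, at (222,110) and (248,110) in the crop. Now I'll push the till from inside, stepping until contact to learn the finger offset.

```bash
python3 - <<'E'
from h import *
manip.move_gripper(0); R=rot(YAW)
manip.reach(W(0,65,230),R); manip.move_l(W(0,65,100),v=200); manip.move_l(W(0,65,73),v=60); manip.dwell(.3); print(st())
f0=manip.read_state()["contact_force"]@np.r_[RC[:,1],0]
y=42; manip.move_l(W(0,y,73),v=80)
while y>24:
    y-=1.5; manip.move_l(W(0,y,73),v=30); manip.dwell(.1)
    s=manip.read_state(); fy=s["contact_force"]@np.r_[RC[:,1],0]-f0
    if fy>1.5: break
print("contact at",y,Cf(s["position"]),fy)
manip.move_l(W(0,-150,73),v=80); print(st(),Cf(manip.read_state()["position"]))
manip.move_l(W(0,-178,73),v=50); manip.dwell(.3); print(st())
c=manip.snapshot("top"); P=cloud(c);Q=(P[...,:2]-C)@RC
m=(abs(Q[...,0])<85)&(abs(Q[...,0])>45)&(P[...,2]>82)&(P[...,2]<98)
h,e=np.histogram(Q[m][:,1],np.arange(-230,40,3)); print([(int(a),int(n)) for a,n in zip(e,h) if n>5])
E
```

```text
t=32.9 w=0.1 pos=[537.4 -90.8  73.3] F=[0.2 0.  0.3]
contact at 31.5 [-0.06399308 32.02341716] 4.0171388500990215
t=38.2 w=-0.3 pos=[ 531.2 -305.9   73. ] F=[2.1 2.2 0. ] [  -0.20752143 -150.21160066]
t=39.2 w=-0.4 pos=[ 530.5 -333.9   73. ] F=[-0.8 -0.3 -0.2]
[(-194, 6), (-14, 23), (-11, 32), (-8, 8)]
```

```bash
python3 - <<'E'
from h import *
u=np.r_[RC[:,1],0]; y=-180
while y>-194:
    manip.move_l(W(0,y,73),v=30); manip.dwell(.25); s=manip.read_state(); fy=s["contact_force"]@u
    print(y,Cf(s["position"])[1].round(2),round(fy,2))
    if fy>7: break
    y-=1
manip.move_l(W(0,y+20,73),v=60); manip.dwell(.3); print(st())
manip.move_l(W(0,y+20,230),v=200); manip.reach([470,60,330],rot(YAW))
c=manip.snapshot("top"); P=cloud(c);Q=(P[...,:2]-C)@RC
m=(abs(Q[...,0])<85)&(P[...,2]>82)&(P[...,2]<98)
h,e=np.histogram(Q[m][:,1],np.arange(-230,40,2)); print([(int(a),int(n)) for a,n in zip(e,h) if n>5])
show(objs(c))
cv2.imwrite("pics/till.png",cv2.resize(c["frame"][140:260,240:420],None,fx=4,fy=4))
E
```

```text
-180 -180.09 -0.37
-181 -180.71 1.96
-182 -181.89 2.65
-183 -183.19 1.39
-184 -184.09 2.37
-185 -185.13 1.78
-186 -186.38 0.95
-187 -187.24 -0.4
-188 -188.04 0.09
-189 -189.0 0.28
-190 -189.99 0.44
-191 -190.63 2.95
-192 -190.92 4.83
-193 -191.11 6.95
t=47.0 w=-0.1 pos=[ 530.7 -330.    73. ] F=[-0.2  0.7 -0. ]
[(-230, 50), (-210, 21), (-208, 30), (-206, 45), (-204, 39), (-26, 20), (-24, 41), (-22, 36), (-20, 24)]
stick [442.  227.3] 112.372 37.522 -0.114
stick [577.4 237. ] 111.431 36.774 0.055
```

View pics/till.png

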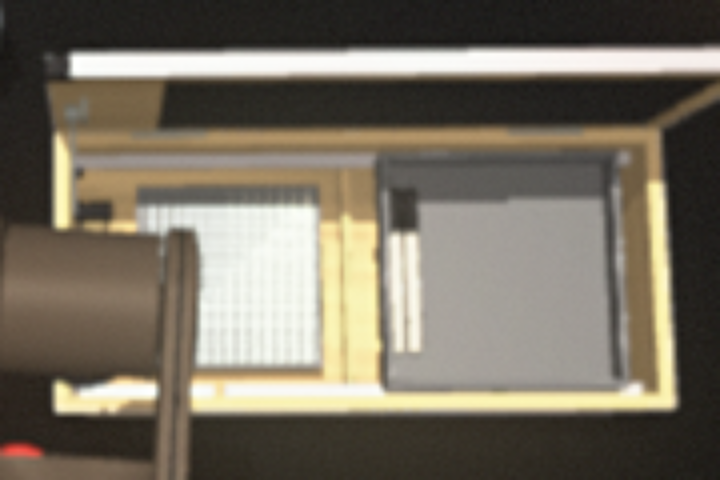

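The till sits in the far notch. Its wall centres are at y ≈ −207 and −23 (travel ≈ 0.225), and the force trace shows the draw-in. In the picture it spans columns 380–620, with the pens at column 405. Stick bundles next.

```bash
python3 - <<'E'
from h import *
def sticks(): return sorted([o for o in objs(manip.snapshot("top")) if o[0]=="stick" and o[1][1]>120],key=lambda o:o[1][0])
def intill():
    s=manip.snapshot("top"); P=cloud(s);Q=(P[...,:2]-C)@RC; hs=cv2.cvtColor(s["frame"],cv2.COLOR_BGR2HSV)
    m=(hs[...,1]>60)&(hs[...,2]>90)&(hs[...,0]>8)&(hs[...,0]<35)&(abs(Q[...,0])<85)&(Q[...,1]<-55)&(Q[...,1]>-203)&(P[...,2]>75)
    m=cv2.morphologyEx(m.astype(np.uint8),cv2.MORPH_CLOSE,np.ones((3,3)))
    for c in cv2.findContours(m,0,1)[0]:
        if cv2.contourArea(c)>80: r=rect(onplane(s,c[:,0],91)[:,:2]); print("till",Cf(r[0]).round(1),np.round(r[1:],2), "z",np.median(P[...,2][cv2.drawContours(np.zeros_like(m),[c],0,1,-1)>0]).round(1))
    return s
o=sticks(); show(o); pick(o[0],6,62); place(0,-155,70,46)
o=sticks(); show(o)
if len(o)==1:
    pick(o[0],6,62); place(0,-92,70,46)
    manip.reach([470,60,330],rot(YAW)); s=intill(); cv2.imwrite("pics/st.png",cv2.resize(s["frame"][130:270,150:420],None,fx=2.9,fy=2.9))
E
```

```text
stick [442.1 227.9] 112.381 36.878 -0.107
stick [577.4 237. ] 111.431 36.774 0.055
gripped t=53.1 w=34.6 pos=[443.  228.1   6.9] F=[0.4 1.  3.3]
lifted t=54.8 w=34.7 pos=[441.5 227.7 228.8] F=[-0.4 -0.5 -1.4]
over t=57.0 w=35.1 pos=[ 531.3 -309.2  230. ] F=[-0.5 -0.8 -1.2]
down t=58.9 w=34.9 pos=[ 531.2 -310.7   70. ] F=[-0.7  1.7  1. ]
clear t=60.6 w=46.1 pos=[ 530.8 -310.3  228.8] F=[-0.  -0.7 -0.5]
stick [577.4 237. ] 111.431 36.774 0.055
gripped t=65.1 w=34.8 pos=[578.3 237.3   7.1] F=[-0.4  0.2  2.8]
lifted t=66.7 w=35.1 pos=[576.8 236.9 228.5] F=[ 0.1 -0.1 -0.7]
over t=68.9 w=34.7 pos=[ 532.9 -246.2  229.7] F=[ 0.8  0.2 -0.9]
down t=70.7 w=34.8 pos=[ 532.9 -247.7   70.1] F=[-1.7  0.5  1.8]
clear t=72.5 w=45.9 pos=[ 532.5 -247.4  228.8] F=[ 0.1  0.3 -0.9]
till [  -2.  -152.1] [ 1.1185e+02  3.9440e+01 -3.0000e-02] z 89.6
till [ -0.4 -89.5] [ 1.0886e+02  3.8850e+01 -2.0000e-02] z 90.1
```

View pics/st.png

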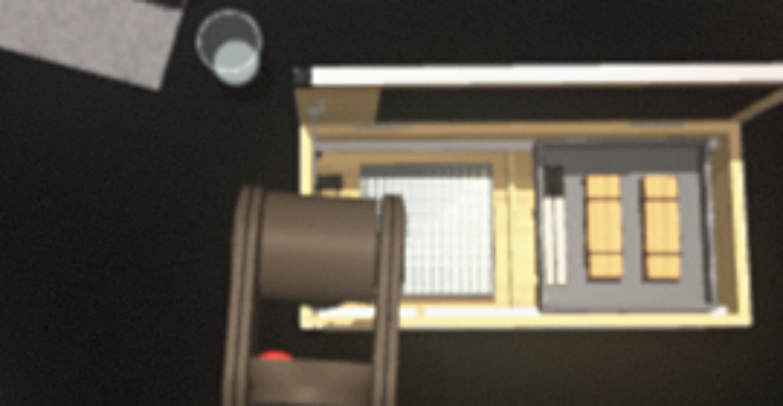

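Both bundles lie flat in the till, tops at 90 mm, at (604,225) and (662,228) in the crop. Next, the stay: push the boss with the fingertip, tool tilted along the push direction.

```bash
python3 - <<'E'
from h import *
R3=np.eye(3); R3[:2,:2]=RC
for t in (53,45,38,30):
    a=np.radians(t); x=np.array([np.sin(a),0,-np.cos(a)]); z=np.array([0,-1.,0]); R=R3@np.c_[x,np.cross(z,x),z]
    for d in(-70,-12,25):
        p=np.array([38,209,151])+d*np.array([.8,0,-.6]); q=manip.ik(W(*p),R); print(t,d,None if q is None else np.round(q,2))
s=manip.snapshot("side");P=cloud(s);Q=(P[...,:2]-C)@RC;b=s["frame"].max(-1)
m=(b<60)&(abs(Q[...,0]-38)<25)&(Q[...,1]>185)&(Q[...,1]<232)&(P[...,2]>130)&(P[...,2]<175)
print(m.sum(),np.median(Q[m],0),np.percentile(P[...,2][m],[5,50,95]), np.percentile(Q[m],[5,95],axis=0))
cv2.imwrite("pics/boss.png",cv2.resize(s["frame"][140:270,180:340],None,fx=4.5,fy=4.5))
E
```

```text
53 -70 None
53 -12 None
53 25 None
45 -70 [-0.12 -0.37  2.42  0.23  0.31  1.29]
45 -12 None
45 25 None
38 -70 [-0.12 -0.33  2.36  0.13  0.46  1.38]
38 -12 [-0.11 -0.15  2.28  0.15  0.35  1.37]
38 25 [-0.1  -0.04  2.23  0.16  0.29  1.36]
30 -70 [-0.11 -0.28  2.28  0.07  0.62  1.44]
30 -12 [-0.1  -0.11  2.21  0.08  0.52  1.44]
30 25 [-0.1  -0.    2.15  0.08  0.47  1.44]
45 [ 36.19167787 210.95785005] [153.18352341 156.44531046 159.62292537] [[ 31.75987438 201.05017503]
 [ 43.08327578 224.14005845]]
```

View pics/boss.png

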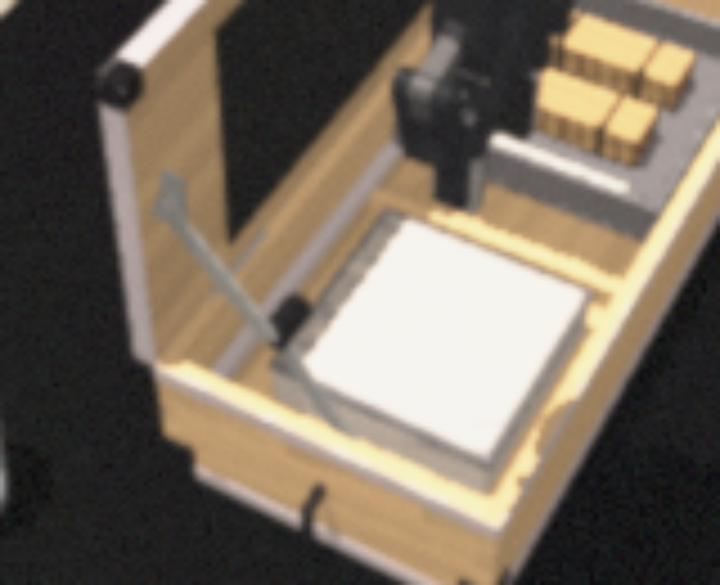

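The boss reads at chest (36,211), z about 155 on its top side, which matches the given position. It appears at (290,320) in this crop. Pushing.

```bash
python3 - <<'E'
from h import *
R3=np.eye(3); R3[:2,:2]=RC
t=np.radians(36); a=np.array([np.sin(t),0,-np.cos(t)]); z=np.array([0,-1.,0]); R=R3@np.c_[a,np.cross(z,a),z]
B=np.array([38,206,151.]); u=np.array([.8,0,-.6])
manip.reach(W(*(B-9*a-60*u)),R); print(st())
manip.move_l(W(*(B-9*a-8*u)),v=60); manip.dwell(.2); print(st())
for d in range(-4,36,4):
    manip.move_l(W(*(B-9*a+d*u)),v=40); manip.dwell(.1); s=manip.read_state(); F=R3.T@s["contact_force"]; print(d,F.round(1))
    if np.linalg.norm(F)>30: break
manip.move_l(W(*(B-9*a-40*u)),v=80); manip.reach([470,60,330],rot(YAW)); print(st())
s=manip.snapshot("side");P=cloud(s);Q=(P[...,:2]-C)@RC;b=s["frame"].max(-1)
m=(b<60)&(abs(Q[...,0]-60)<30)&(Q[...,1]>190)&(Q[...,1]<230)&(P[...,2]>110)&(P[...,2]<165)
print(m.sum(),np.median(Q[m],0),np.median(P[...,2][m]))
k=(P[...,2]>280)&(P[...,2]<330)&(abs(Q[...,1])<240)&(Q[...,0]>0)&(Q[...,0]<140); print("lid top x",np.median(Q[k][:,0]))
cv2.imwrite("pics/boss2.png",cv2.resize(s["frame"][60:270,180:340],None,fx=3,fy=2.8))
E
```

```text
t=74.8 w=46.0 pos=[526.4  50.1 195.3] F=[0.5 0.4 0.1]
t=76.0 w=46.1 pos=[567.2  49.5 163.5] F=[ 0.1 -0.6  0.6]
-4 [0.2 0.2 0. ]
0 [ 0.3 -0.   0.1]
4 [-0.1 -0.3  0.4]
8 [-0.1 -0.3 -1.5]
12 [ 0.4 -0.6 -0.5]
16 [ 0.1 -0.4 -0.5]
20 [ 0.8  0.1 -0. ]
24 [ 0.1 -0.5  0.2]
28 [-0.9 -0.4 -1. ]
32 [-0.2 -0.4  0.2]
t=81.5 w=46.0 pos=[469.8  60.  328.5] F=[-0.1 -0.4 -0.8]
45 [ 35.99368318 210.93785308] 156.52759234603332
lid top x 107.77350807605319
```

View pics/boss2.png

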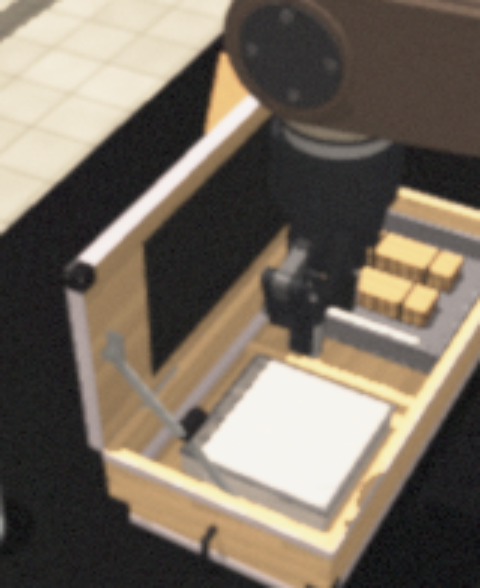

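The boss (195,420) hasn't moved. I'd left the fingers 46 mm open, so they straddled it. I'll close them and repeat.

```bash
python3 - <<'E'
from h import *
R3=np.eye(3); R3[:2,:2]=RC; manip.move_gripper(0)
t=np.radians(36); a=np.array([np.sin(t),0,-np.cos(t)]); z=np.array([0,-1.,0]); R=R3@np.c_[a,np.cross(z,a),z]
B=np.array([38,206,151.]); u=np.array([.8,0,-.6])
manip.reach(W(*(B-9*a-60*u)),R)
manip.move_l(W(*(B-9*a-8*u)),v=60); manip.dwell(.2); print(st())
for d in range(-4,34,4):
    manip.move_l(W(*(B-9*a+d*u)),v=40); manip.dwell(.1); s=manip.read_state(); F=R3.T@s["contact_force"]; print(d,F.round(1))
    if np.linalg.norm(F)>30: break
manip.move_l(W(*(B-9*a-40*u)),v=80); manip.reach([470,60,330],rot(YAW)); print(st())
s=manip.snapshot("side");P=cloud(s);Q=(P[...,:2]-C)@RC;b=s["frame"].max(-1)
m=(b<60)&(abs(Q[...,0]-60)<30)&(Q[...,1]>190)&(Q[...,1]<230)&(P[...,2]>110)&(P[...,2]<165)
print(m.sum(),np.median(Q[m],0),np.median(P[...,2][m]))
cv2.imwrite("pics/boss3.png",cv2.resize(s["frame"][60:270,180:340],None,fx=3,fy=2.8))
E
```

```text
t=84.1 w=0.3 pos=[567.2  49.5 163.4] F=[0.5 0.4 0.1]
-4 [-0.9 -0.7 -0.1]
0 [-0.1 -0.2 -0. ]
4 [ 0.6 -0.2  0.4]
8 [-0.2  0.6 -0.1]
12 [-0.3 -0.3  0.9]
16 [ 0.4  0.2 -0.2]
20 [-0.6  1.3  0.4]
24 [-1.4  0.3  0.6]
28 [-0.9  0.3  0.2]
32 [ 0.2 -0.5  0.3]
t=89.6 w=-0.2 pos=[469.8  60.  328.5] F=[ 0.1  0.3 -0.5]
38 [ 58.0054758  210.93763678] 137.473508326277
```

View pics/boss3.png

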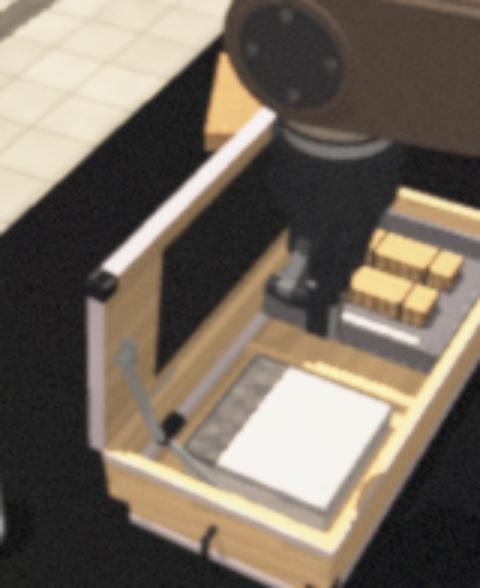

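The knee boss has moved 29 mm, to (175,422), and the lid has leaned forward, so the stay is broken at about 0.6 rad. Now I'll lower the lid from behind along its arc.

```bash
python3 - <<'E'
from h import *
R=rot(YAW); R3=np.eye(3); R3[:2,:2]=RC
def T(th,g=0,r=195): # TCP, g = gap off the face
    d=np.array([-np.cos(th),np.sin(th)]); n=np.array([np.sin(th),np.cos(th)])
    p=np.array([110,100])+r*d+(12+g)*n+[11,0]; return W(p[0],0,p[1])
for p in(W(190,0,430),W(190,0,300),T(1.5),T(.8),T(0)): assert manip.ik(p,R) is not None,p
manip.reach(W(-60,0,430),R); manip.move_l(W(190,0,430),v=200); manip.move_l(W(190,0,300),v=150)
manip.move_l(T(1.6,8),v=80); manip.dwell(.2); print(st())
for th in np.arange(1.55,-.001,-.05):
    manip.move_l(T(max(th,0)),v=55)
    s=manip.read_state(); F=R3.T@s["contact_force"]
    if round(th/.05)%3==0: print(round(th,2),F.round(1),s["position"].round(0))
    if np.linalg.norm(F)>30: print("STOP",th,F); break
print(st())
c=manip.snapshot("side"); cv2.imwrite("pics/lid.png",c["frame"])
E
```

```text
t=93.9 w=0.2 pos=[ 682.4 -159.7  294.3] F=[-0.   0.1 -0.2]
1.5 [ 0.2 -1.  -0.2] [ 654. -159.  296.]
1.35 [ 2.2 -0.8  0. ] [ 625. -158.  293.]
1.2 [ 0.1 -0.2  0.3] [ 596. -157.  286.]
1.05 [0.4 0.1 0.7] [ 569. -157.  275.]
0.9 [ 0.9 -0.5  1. ] [ 544. -156.  260.]
0.75 [0.2 0.6 0. ] [ 521. -155.  241.]
0.6 [ 0.5 -0.   0.3] [ 502. -155.  219.]
0.45 [-0.8 -0.   0.4] [ 485. -154.  195.]
0.3 [-0.3 -0.2  0.3] [ 473. -154.  168.]
0.15 [-0.2 -0.4 -0.1] [ 465. -154.  140.]
-0.0 [0.6 0.3 1.3] [ 462. -154.  112.]
t=104.5 w=-0.3 pos=[ 461.8 -154.   112.1] F=[0.6 0.3 1.3]
```

View pics/lid.png

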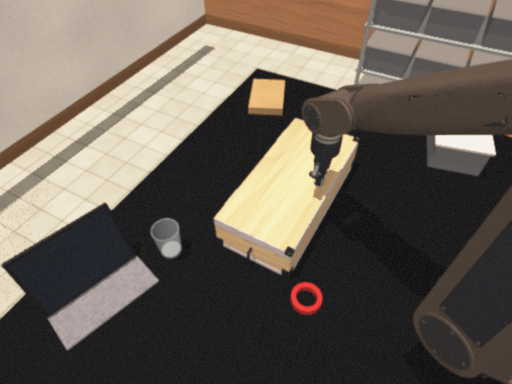

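The lid is nearly or fully down across (290,195). I'll press until there is firm contact, then lift clear and check the lid height by depth.

```bash
python3 - <<'E'
from h import *
p=manip.read_state()["position"]; z0=p[2]; 
for z in np.arange(111,103,-.7):
    manip.move_l(np.r_[W(-74,0,0)[:2],z],v=15); manip.dwell(.2); s=manip.read_state(); f=s["contact_force"][2]; print(round(z,1),s["position"][2].round(1),round(f,1))
    if f>12: break
manip.dwell(.3); manip.move_l(np.r_[W(-74,0,0)[:2],200],v=80); manip.reach([300,-500,330],rot(YAW)); print(st())
for n in("top","side"):
    c=manip.snapshot(n); P=cloud(c);Q=(P[...,:2]-C)@RC
    k=(abs(Q[...,0])<100)&(abs(Q[...,1])<230)&(P[...,2]>60)
    A=np.c_[Q[k],np.ones(k.sum())]; co=np.linalg.lstsq(A,P[...,2][k],rcond=None)[0]
    print(n,"lid slope along x",-co[0].round(4),"along y",co[1].round(4),"z at hinge/front",(co[2]+110*co[0]).round(1),(co[2]-110*co[0]).round(1),"bench",np.median(P[...,2][(abs(Q[...,0]+160)<20)&(abs(Q[...,1])<200)]).round(1))
    cv2.imwrite(f"pics/end_{n}.png",c["frame"])
E
```

```text
111.0 112.0 5.9
110.3 112.0 9.5
109.6 112.0 13.4
t=108.9 w=0.0 pos=[ 300.7 -499.1  329.3] F=[0.5 1.4 0. ]
top lid slope along x -0.0003 along y -0.0006 z at hinge/front 111.4 111.3 bench -0.4
side lid slope along x 0.0005 along y 0.0024 z at hinge/front 109.9 110.0 bench -2.0
```

View pics/end_side.png

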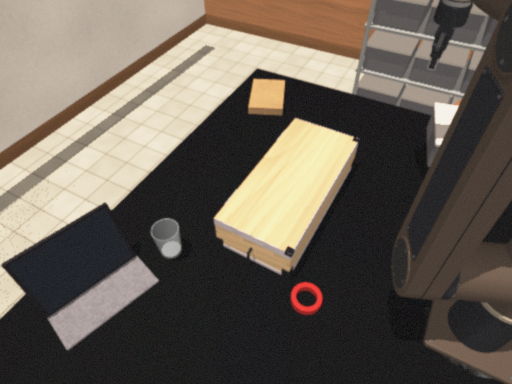

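The lid is shut: rigid stop at z = 112 mm and slope below 0.001 rad in both views. The beaker (167,238) and tape (307,298) haven't moved, and the arm is clear.

```bash
python3 -c "
from plant import manip
print(manip.sign_off(), manip.read_state()['time_s'])"
```

```text
the job is handed in; nothing more can be done
the job is handed in; nothing more can be done
```

The job is done and handed in after about 109 s on the robot's clock; `sign_off` reports no verdict. I laid both slide boxes in the empty bay, slid the till to its far notch and put both stick bundles in it. Then I broke the stay, lowered the lid slowly along its arc and pressed it shut.

**Last checks**
- **Slide boxes:** they measured at chest (0, −165) and (0, −83) mm before the till went over them. They couldn't be seen after that.
- **Till:** its wall centres gave a travel of about 0.225 m, and the force trace showed the catch drawing it in. I didn't measure it again after the lid closed.
- **Stick bundles:** both were flat, with their tops at about 90 mm.
- **Stay:** the boss moved about 29 mm, which puts the knee at roughly 0.6 rad.
- **Lid:** it stopped firmly at 112 mm under 13 N, and both views show it level to within 0.001 rad.
- **Surroundings:** the beaker and tape look unmoved, and the arm is clear of everything.

**What failed or disagreed**
- **First stay push:** it missed because I had left the fingers 46 mm open, so they straddled the boss. Nothing was disturbed, and it worked on the second try with the fingers closed.
- **Camera difference:** the side camera read about 5 mm more in y than the top camera for items on the bench. I used the top camera, and every grasp was good.

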